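# Line up the polished quartz points by height

## Task

Set the four polished quartz points out for display on the white board, one standing upright in the middle of each slate tile, in order of height: the tallest on the tile next to the granite ball, then each shorter than the last, down to the shortest next to the rough stone. Set them down gently - do not drop them or knock any over - and leave the ball and the rough stone where they are.

Things in the scene. Friction and masses are not known exactly. Their poses are not given: they have to be found in the camera images.
- tallest_center (a point): The tallest of four loose polished white quartz points: upright six-sided prism, 46 mm across flats (53 mm across corners), 130 mm high in all, standing on its flat base on the bench; the top 21 mm narrow to a blunt tip, the sides below are vertical flats. This point is on its axis half-way up (65 mm above its base). z is up along its axis; flats face +y, -y and every 60 degrees from there. About 0.55 kg, smooth stone.
- second_center (a point): The second tallest of four loose polished white quartz points: upright six-sided prism, 42 mm across flats (48 mm across corners), 110 mm high in all, standing on its flat base on the bench; the top 19 mm narrow to a blunt tip, the sides below are vertical flats. This point is on its axis half-way up (55 mm above its base). z is up along its axis; flats face +y, -y and every 60 degrees from there. About 0.39 kg, smooth stone.
- third_center (a point): The third tallest of four loose polished white quartz points: upright six-sided prism, 38 mm across flats (44 mm across corners), 90 mm high in all, standing on its flat base on the bench; the top 17 mm narrow to a blunt tip, the sides below are vertical flats. This point is on its axis half-way up (45 mm above its base). z is up along its axis; flats face +y, -y and every 60 degrees from there. About 0.26 kg, smooth stone.
- shortest_center (a point): The shortest of four loose polished white quartz points: upright six-sided prism, 34 mm across flats (39 mm across corners), 70 mm high in all, standing on its flat base on the bench; the top 15 mm narrow to a blunt tip, the sides below are vertical flats. This point is on its axis half-way up (35 mm above its base). z is up along its axis; flats face +y, -y and every 60 degrees from there. About 0.16 kg, smooth stone.
- place_1: Dark slate tile, number 1 of four in a row, 58 x 58 x 4 mm, fixed on a fixed white display board (90 x 560 mm, 20 mm thick) that lies on the bench beyond the points. Origin at the centre of the tile's underside, so its top is 4 mm higher (24 mm above the bench). x across the row, away from the robot; y along the row, towards the end next to place_1. Tiles are 86 mm apart, numbered from the board's left (+y) end to its right end.
- place_2: Dark slate tile, number 2 of four in a row, 58 x 58 x 4 mm, fixed on a fixed white display board (90 x 560 mm, 20 mm thick) that lies on the bench beyond the points. Origin at the centre of the tile's underside, so its top is 4 mm higher (24 mm above the bench). x across the row, away from the robot; y along the row, towards the end next to place_1. Tiles are 86 mm apart, numbered from the board's left (+y) end to its right end.
- place_3: Dark slate tile, number 3 of four in a row, 58 x 58 x 4 mm, fixed on a fixed white display board (90 x 560 mm, 20 mm thick) that lies on the bench beyond the points. Origin at the centre of the tile's underside, so its top is 4 mm higher (24 mm above the bench). x across the row, away from the robot; y along the row, towards the end next to place_1. Tiles are 86 mm apart, numbered from the board's left (+y) end to its right end.
- place_4: Dark slate tile, number 4 of four in a row, 58 x 58 x 4 mm, fixed on a fixed white display board (90 x 560 mm, 20 mm thick) that lies on the bench beyond the points. Origin at the centre of the tile's underside, so its top is 4 mm higher (24 mm above the bench). x across the row, away from the robot; y along the row, towards the end next to place_1. Tiles are 86 mm apart, numbered from the board's left (+y) end to its right end.
- sphere: Speckled grey granite ball, 76 mm across, on a small dark wooden foot (one piece, 88 mm high), loose, standing at one end of the board about 109 mm beyond the end tile: at some starts the left end, at others the right. Origin at the centre of the foot's underside. It marks the end where the tallest point goes.
- rough_stone: Rough brown lump of stone, about 70 mm across and 50 mm high, loose, standing at the board's other end about 109 mm beyond the end tile. Origin at the centre of its underside.

How it is judged:
By the outcome, as a careful person would: the job done as asked, in the order asked, and still so for the second after the job is handed in, with the robot touching nothing.
It also fails if it takes over 107 s, if anything falls off the work surface, if the arm or the gripper's body presses on something with over 40 N, if the wrist force passes 120 N, or if a joint passes its speed limit or range.

## Robot

A 6-joint arm with a two-finger parallel gripper is mounted at the origin on the work surface. World frame = base frame: x ahead of the robot, y to its left, z up, the work surface at z = 0. Lengths are in m, angles in rad, forces in N, time in s.
With the tool pointing down it reaches from about 0.425 to 0.95 m from the base axis. Payload 14.7 kg.
Tool frame: the origin (TCP) lies midway between the tips of the shut fingers; the grasp point (between the pads) lies 19 mm behind it; z points along the fingers, y is the line along which they close (so a half turn about z gives the same grasp; the last joint's range is limited). The gripper opens to 85 mm and grips with 20 to 120 N. Pads are 22 mm wide; open, the fingers measure 114 mm over their backs; the gripper's body (76 mm by 85 mm) begins 54 mm behind the grasp point. The pads swing forward as they close: fully open they stand 13 mm farther back than shut.
Start: joints at [-0.047, 0.48, 1.596, -0, 1.065, -0.047], TCP at [0.65, 0, 0.231] pointing down, gripper open.
Joint ranges: [-2.75, 2.75], [-0.82, 2.05], [0.23, 2.67], [-1.56, 4.7], [0.09, 2.69], [-2.92, 2.92]. Speed limits (rad/s): [1.89, 1.89, 2.39, 3.01, 3.01, 3.01].

## Interface

Orientations are given as a unit quaternion [x, y, z, w].
In Python, from workcell import telemetry, get_image, env gives the robot as it stands.
- The arm moves only by the tool play_rows, never from a script. Its argument "plan" is a list of rows, each a list of 2 entries, a list of its own where there are three numbers: the shift along the world's x, y, z in m, then the turn about the world's z in degrees. In form: [[[x, y, z], roll], ...]. A call has 1 to 5 rows; each row shifts and turns the commanded pose from where the row before left it; what a row does not reach is not made up. A row lasts 1/10 s, in which the tool goes at most 50 mm and 8.59 degrees, less where a joint would pass 70% of its speed; a pose out of reach is approached as far as the arm can. A call is refused whole if a number of a shift passes 0.05 or a number of a turn 8.59, either way. A call with a gripper value outside its range is refused whole. "gripper" is the opening, from 0 (shut) to 1 (fully open), set as the call begins (left out, the last holds). The fingers move at their own pace and stop on an object; the grip force is fixed at half the most. Time passes only in rows, so rows that do not move let the fingers close. It gives the time, the measured TCP pose, the force, the opening and the grip force at its end, in the units of the state.
- telemetry.observe(): the state, without advancing time (a new reading comes with each control period).
- get_image(name): name is "scene" or "side" or "wrist"; returns a dict with "img" (400x640x3 uint8, red, green, blue), "z_map" (400x640 float32, m along the optical axis (not along the pixel's ray), 0 where there is no reading), "fx", "fy", "cx", "cy" (pixels), "k1" (the pictures are not rectified: a ray, as slopes to the right and down, at radius r is drawn at 1 + k1 r^2 times it, then the intrinsics apply), "rvec" (rotation vector, rad) and "tvec" (3), from world to camera coordinates, as OpenCV has them. Camera axes: x right, y down, z forward; pixel columns grow to the right and rows downward; lengths in m; the calibration is good to about 2 mm. A picture is of the moment at which its call begins.
- env.job_done(): hands the job in; it is judged then, once.
The state is a dict: "time": time; "joint_positions": joint angles; "joint_velocities": joint speeds; "tau": joint torques, N m; "position": TCP position; "ee_rot": TCP orientation; "wrist_force": force on the tool from outside, world axes, zero at the start; "wrist_torque": the same for the moment, N m; "finger_gap": finger opening in m; "gripper_force": force on a finger pad.
Only numpy, scipy, OpenCV 4.12 (cv2) and the standard library are available. Lean on these libraries where they do the work, as an engineer would, in place of code of your own. Each camera call takes 0.05 s, during which the arm holds its last target. There are 200 camera calls.

## Working session

There is one attempt and no reset: what is moved stays moved. The work goes in short steps, Python scripts to look and compute and a tool call to move; the robot and the scene stay as the last step left them, time stands still between calls to the robot, and variables do not carry over. Pictures are saved under pics/ and viewed, at most 14 in all, crops included, and the job is handed in when it is done.

Besides the shell and the picture viewer there is one more tool, called after "Emit:" as a command line: name --argument value ..., lists and objects as JSON in quotes. play_rows: Moves the arm, as the interface text tells. Its arguments: {"type":"object","properties":{"plan":{"type":"array"},"gripper":{"type":"number"}},"required":["plan"]}

```bash
mkdir -p pics; cat > h.py <<'E'
import numpy as np, cv2
from workcell import telemetry, get_image, env
def pts(d):
    h,w=d["z_map"].shape
    v,u=np.mgrid[0:h,0:w].astype(float)
    K=np.array([[d["fx"],0,d["cx"]],[0,d["fy"],d["cy"]],[0,0,1.]])
    x=(u-d["cx"])/d["fx"]; y=(v-d["cy"])/d["fy"]; a,b=x.copy(),y.copy()
    for _ in range(8):
        s=1+d["k1"]*(a*a+b*b); a,b=x/s,y/s
    z=d["z_map"]; P=np.stack([a*z,b*z,z],-1)
    R=cv2.Rodrigues(np.array(d["rvec"],float))[0]; t=np.array(d["tvec"],float).ravel()
    W=(P-t)@R; W[z<=0]=np.nan
    return W
def save(n,f): cv2.imwrite(f,cv2.cvtColor(n["img"],cv2.COLOR_RGB2BGR))
E
python3 - <<'E'
from h import *
for n in("scene","side","wrist"):
    d=get_image(n); save(d,f"pics/{n}0.png"); np.save(f"{n}0.npy",d,allow_pickle=True)
    R=cv2.Rodrigues(np.array(d["rvec"],float))[0]; print(n,-R.T@np.array(d["tvec"]).ravel(),R[2],d["fx"],d["k1"],(d["z_map"]>0).mean())
s=telemetry.observe();print(s)
E
```

```text
scene [1.09547925 0.24377837 0.55106614] [-0.73262835 -0.28584532 -0.61769584] 362.11769432776987 -0.06613225226091025 0.9959453125
side [ 0.45035883 -0.78083272  0.67338618] [ 0.10344903  0.79441094 -0.59850611] 424.97199479201043 -0.07550163803209702 0.9959921875
wrist [0.65048528 0.07738892 0.37216447] [-0.00218399 -0.30482164 -0.95240695] 343.9222958047054 -0.013438144077110439 0.99617578125
{'time': 0.15, 'joint_positions': array([-4.66150204e-02,  4.80689259e-01,  1.59673134e+00,  7.77373580e-06,
        1.06514162e+00, -4.66287699e-02]), 'joint_velocities': array([ 7.80047436e-04, -8.75908261e-04, -2.46422767e-03, -9.43931998e-04,
       -7.59763080e-04,  6.69695931e-05]), 'tau': array([-4.27572886e-04, -9.51149726e+01, -4.30458927e+01, -2.65440685e-04,
        8.19593843e-03, -1.37463962e-04]), 'position': array([6.49670922e-01, 2.91028225e-05, 2.30818053e-01]), 'ee_rot': array([ 7.07103169e-01,  7.07110227e-01, -3.23930770e-04, -3.60684905e-04]), 'wrist_force': array([-0.10975775,  0.10165364,  0.29297184]), 'wrist_torque': array([ 0.00032654, -0.02220971, -0.0069536 ]), 'gripper_force': 0.0, 'finger_gap': 0.08566132690103201}
```

View pics/scene0.png

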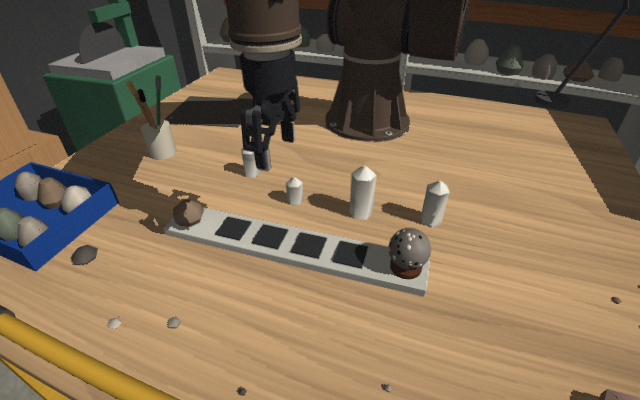

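View pics/side0.png

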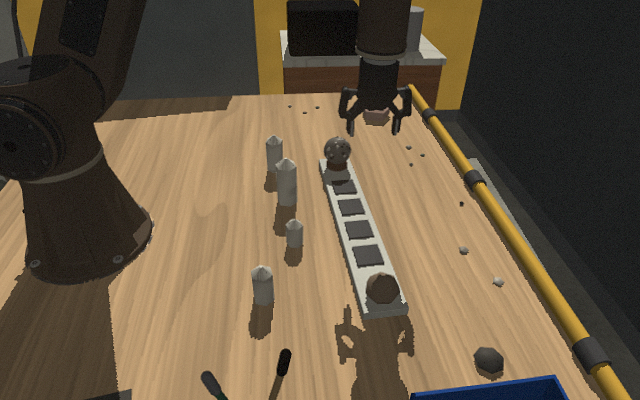

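The scene view shows the ball at the right (410,250), i.e. the +y end next to place_1, and the rough stone at the left (188,212). The tiles run between them at (350,253), (308,245), (270,237) and (233,229). The points stand at (363,190) tallest, (435,203), (294,190) shortest and (250,162). The side view agrees, with all four points clear at (287,182), (275,153), (294,233) and (262,285).

```bash
python3 - <<'E'
from h import *
for n in("scene","side"):
    d=np.load(f"{n}0.npy",allow_pickle=True).item(); W=pts(d); hsv=cv2.cvtColor(d["img"],cv2.COLOR_RGB2HSV)
    print(n)
    m=((hsv[...,1]<60)&(hsv[...,2]>90)&(W[...,2]>.012)&(W[...,2]<.16)&(W[...,0]>.35)&(W[...,0]<1.0)&(abs(W[...,1])<.5)).astype(np.uint8)
    k,l,st,c=cv2.connectedComponentsWithStats(m)
    for i in range(1,k):
        if st[i,4]<80: continue
        p=W[l==i]; q=np.nanpercentile(p[:,2],99.5); tip=p[p[:,2]>q-.006].mean(0)
        low=p[(p[:,2]<q-.025)&(p[:,2]>.015)]
        (cx,cy),r=(0,0),0
        if len(low)>5:
            (cx,cy),s,a=cv2.minAreaRect(low[:,:2].astype(np.float32)*1000)
            print(c[i].round(),st[i,4],"top",q.round(3),"tip",tip.round(4),"rect",round(cx),round(cy),np.round(s),round(a,1))
    # tiles
    m=((hsv[...,2]<75)&(abs(W[...,2]-.024)<.008)&(W[...,0]>.5)&(abs(W[...,1])<.5)).astype(np.uint8)
    k,l,st,c=cv2.connectedComponentsWithStats(m)
    for i in range(1,k):
        if st[i,4]>150:
            p=W[l==i]; r=cv2.minAreaRect(p[:,:2].astype(np.float32)*1000); print("tile",c[i].round(),st[i,4],np.round(r[0],1),np.round(r[1]),round(r[2],1),p.mean(0).round(4))
    m=(W[...,2]>.028)&(W[...,2]<.1)&(W[...,0]>.6)&(W[...,0]<.95)&(abs(W[...,1])<.4)
    k,l,st,c=cv2.connectedComponentsWithStats(m.astype(np.uint8))
    for i in range(1,k):
        if st[i,4]>150: print("obj",c[i].round(),np.nanpercentile(W[l==i],[1,99],axis=0).round(3).tolist())
E
```

```text
scene
[165. 140.] 443 top 0.091 tip [ 0.3948 -0.4874  0.0888] rect 406 -486 [18. 60.] 79.9
[250. 162.] 249 top 0.079 tip [ 0.4203 -0.2097  0.0752] rect 420 -204 [13. 34.] 27.6
[364. 191.] 871 top 0.128 tip [0.4704 0.1065 0.1255] rect 481 117 [20. 46.] 33.8
[295. 189.] 312 top 0.069 tip [ 0.4796 -0.0535  0.0662] rect 486 -47 [14. 33.] 33.1
[438. 202.] 548 top 0.108 tip [0.4426 0.2633 0.1055] rect 457 268 [14. 40.] 17.3
[310. 248.] 5114 top 0.108 tip [0.6176 0.2365 0.1053] rect 624 1 [ 94. 549.] 2.8
tile [233. 228.] 507 [ 630.8 -134.4] [59. 62.] 3.9 [ 0.6329 -0.1321  0.0235]
tile [269. 236.] 549 [627. -49.] [60. 62.] 3.2 [ 0.6281 -0.0472  0.0229]
tile [308. 245.] 600 [622.2  37. ] [60. 60.] 3.4 [0.6238 0.0383 0.0228]
tile [350. 254.] 694 [613.7 124.2] [67. 63.] 2.9 [0.6189 0.1257 0.0229]
tile [399. 272.] 157 [624.3 220.9] [70. 29.] 61.4 [0.6341 0.2243 0.0262]
obj [187. 212.] [[0.615, -0.266, 0.029], [0.668, -0.21, 0.068]]
obj [408. 256.] [[0.605, 0.197, 0.029], [0.65, 0.268, 0.1]]
side
[281. 169.] 982 top 0.129 tip [0.4663 0.0983 0.1263] rect 452 173 [ 45. 201.] 9.6
[360. 239.] 2584 top 0.059 tip [ 0.6369 -0.2142  0.0589] rect 624 -12 [ 91. 549.] 2.9
[294. 229.] 227 top 0.07 tip [ 0.4761 -0.0623  0.0665] rect 474 -76 [ 6. 20.] 87.6
[261. 294.] 119 top 0.063 tip [ 0.4081 -0.235   0.0614] rect 398 -231 [ 7. 27.] 64.8
tile [583. 356.] 235 [ 963.4 -424.7] [11. 56.] 3.0 [ 0.9629 -0.4289  0.0249]
tile [491. 359.] 263 [ 797.6 -408.4] [30. 43.] 86.0 [ 0.7965 -0.4098  0.0204]
tile [515. 394.] 386 [ 790.7 -477.6] [ 20. 151.] 82.4 [ 0.8082 -0.4793  0.0248]
obj [342. 155.] [[0.601, 0.19, 0.029], [0.646, 0.23, 0.1]]
obj [382. 287.] [[0.604, -0.276, 0.032], [0.665, -0.223, 0.071]]
```

Emit:
play_rows --plan '[[[-0.036,0.02,0],0],[[-0.036,0.021,0],0],[[-0.036,0.021,0],0],[[-0.036,0.021,0],0],[[-0.036,0.02,0],0]]' --gripper 1

```text
time: 0.65
position: [0.4683, 0.1036, 0.2311]
ee_rot: [0.707, 0.707, -0.0, -0.0]
wrist_force: [-0.7, 0.9, 0.9]
finger_gap: 0.0852
gripper_force: 0.0
```

```bash
python3 - <<'E'
from h import *
d=np.load("wrist0.npy",allow_pickle=True).item(); W=pts(d); hsv=cv2.cvtColor(d["img"],cv2.COLOR_RGB2HSV)
m=((hsv[...,2]<90)&(abs(W[...,2]-.024)<.008)&(abs(W[...,0]-.625)<.1)).astype(np.uint8)
k,l,st,c=cv2.connectedComponentsWithStats(m)
for i in range(1,k):
    if st[i,4]>150:
        p=W[l==i]; r=cv2.minAreaRect(p[:,:2].astype(np.float32)*1000); print("tile",c[i].round(),st[i],np.round(r[0],1),np.round(r[1]),round(r[2],1),p.mean(0).round(4))
d=get_image("wrist"); save(d,"pics/w1.png"); np.save("w1.npy",d,allow_pickle=True)
s=telemetry.observe();print(s["position"],s["ee_rot"])
W=pts(d);hsv=cv2.cvtColor(d["img"],cv2.COLOR_RGB2HSV)
for z0,z1 in((.03,.1),(.105,.11),(.126,.14)):
    m=(W[...,2]>z0)&(W[...,2]<z1)&(hsv[...,1]<60)&(np.hypot(W[...,0]-.47,W[...,1]-.103)<.05)
    p=W[m]; print(z0,len(p),p.mean(0), np.percentile(p,[1,99],axis=0).round(4).tolist())
E
```

```text
tile [284.  33.] [ 236    0   84   71 4704] [609.9 121.8] [61. 77.] 90.0 [0.6156 0.1234 0.0224]
tile [293. 127.] [ 263   96   61   64 3511] [621.9  35.2] [59. 63.] 3.0 [0.6224 0.037  0.0227]
tile [299. 207.] [ 271  180   57   54 2815] [626.5 -49.9] [59. 63.] 2.9 [ 0.6271 -0.048   0.0226]
tile [304. 276.] [ 278  253   53   48 2301] [ 630.9 -135.9] [60. 65.] 2.8 [ 0.6313 -0.133   0.0228]
tile [324. 345.] [292 334  49  31 173] [ 651.7 -231.4] [29. 72.] 54.4 [ 0.6551 -0.2302  0.0228]
[0.46250678 0.10531276 0.2306755 ] [ 0.70707948  0.70712997 -0.0015626  -0.00183433]
0.03 598 [0.46528826 0.12503109 0.06904896] [[0.4428, 0.1135, 0.0318], [0.4856, 0.1305, 0.0995]]
0.105 447 [0.46645953 0.11081319 0.10873782] [[0.443, 0.0802, 0.1054], [0.4909, 0.1299, 0.11]]
0.126 179 [0.46704271 0.10544438 0.12766063] [[0.4615, 0.0996, 0.126], [0.4723, 0.1109, 0.1301]]
```

View pics/w1.png

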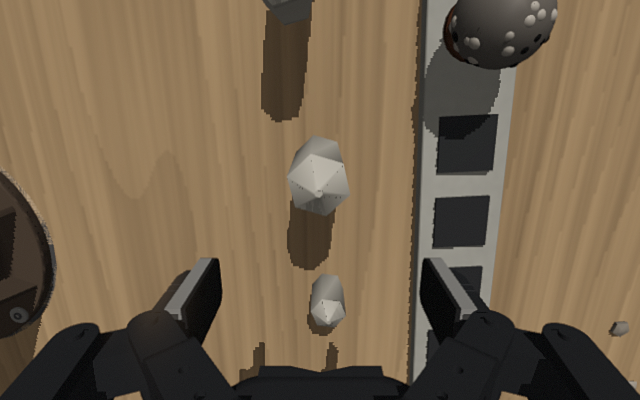

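The wrist view shows the tallest point at (320,178) with its tip near (319,193), and the shortest at (327,300). Tiles are at (467,143) and (461,220), clear of the fingers. Next I'll take a settled look for the yaw.

```bash
cat >> h.py <<'E'
def look(name,x,y,H,taper,af,pic=None,zb=0.0):
    """settled wrist look: tip, shoulder centre and flat-normal angles (deg, mod 60) of the prism near x,y"""
    for _ in range(3): telemetry.observe()
    d=get_image("wrist"); d=get_image("wrist")
    if pic: save(d,pic)
    W=pts(d); hsv=cv2.cvtColor(d["img"],cv2.COLOR_RGB2HSV)
    near=np.hypot(W[...,0]-x,W[...,1]-y)<.045
    w=near&(hsv[...,1]<70)
    tip=np.median(W[w&(W[...,2]>zb+H-.005)],axis=0)
    c=W[w&(W[...,2]>zb+H-taper-.004)]
    a=np.radians(np.arange(0,180,1)); pr=c[:,:2]@np.array([np.cos(a),np.sin(a)])
    lo,hi=np.percentile(pr,[.5,99.5],axis=0); wd=hi-lo
    f=(wd*np.exp(-6j*a)).sum(); flat=(np.degrees(np.angle(-f))/-6)%60
    A=np.stack([np.cos(a),np.sin(a)],1); cen=np.linalg.lstsq(A,(hi+lo)/2,rcond=None)[0]
    s=telemetry.observe()
    X=np.array(s["ee_rot"]); from scipy.spatial.transform import Rotation as Ro
    yv=Ro.from_quat(X).as_matrix()[:,1]
    print(name,"tip",tip.round(4),"shoulder centre",cen.round(4),"flat normals at",round(flat,1),"+60k; widths",(wd.min()*1e3).round(1),(wd.max()*1e3).round(1),
      "w@0,15,30,45:",(wd[[0,15,30,45,60,75,90]]*1e3).round(1),"| tcp",np.round(s["position"],4),"close axis",np.degrees(np.arctan2(yv[1],yv[0])).round(1),"t",s["time"])
    return d,W,c
E
python3 - <<'E'
from h import *
look("tallest",.467,.105,.130,.021,.046)
E
```

```text
tallest tip [0.4686 0.1158 0.3089] shoulder centre [0.4667 0.107 ] flat normals at 32.4 +60k; widths 40.3 89.2 w@0,15,30,45: [87.6 89.  84.9 75.4 62.1 46.  40.4] | tcp [0.468  0.1039 0.2314] close axis 0.1 t 0.8
```

```bash
sed -i 's/w=near&(hsv\[...,1\]<70)/w=near\&(hsv[...,1]<70)\&(W[...,2]<zb+H+.006)/' h.py
python3 - <<'E'
from h import *
d,W,c=look("tallest",.467,.105,.130,.021,.046)
z=c[:,2]
for lo in(.105,.107,.109): 
    q=c[(z>lo)&(z<lo+.003)]; print(len(q),np.percentile(q,[1,99],axis=0).round(4).tolist())
E
```

```text
tallest tip [0.4669 0.1056 0.1271] shoulder centre [0.4672 0.1053] flat normals at 13.6 +60k; widths 45.2 48.7 w@0,15,30,45: [47.  45.3 47.6 48.6 47.5 45.4 47.5] | tcp [0.4705 0.1031 0.2316] close axis 0.0 t 0.9
98 [[0.4426, 0.0803, 0.1051], [0.4917, 0.1299, 0.108]]
403 [[0.4428, 0.0803, 0.1072], [0.4915, 0.1297, 0.11]]
583 [[0.4437, 0.0818, 0.109], [0.4901, 0.1289, 0.112]]
```

Emit:
play_rows --plan '[[[-0.002,0.001,-0.02],7],[[-0.001,0.0015,-0.03],7],[[0,0,-0.04],0],[[0,0,-0.03],0],[[0,0,-0.02],0]]'

```text
time: 1.4
position: [0.4672, 0.1048, 0.089]
ee_rot: [0.616, 0.788, -0.001, -0.001]
wrist_force: [0.2, 1.0, 0.9]
finger_gap: 0.0856
gripper_force: 0.0
```

Emit:
play_rows --plan '[[[0,0,-0.015],0],[[0,0,-0.01],0],[[0,0,0],0],[[0,0,0],0]]'

```text
time: 1.8
position: [0.4676, 0.1053, 0.0665]
ee_rot: [0.616, 0.788, 0.0, 0.0]
wrist_force: [0.1, 0.7, -1.2]
finger_gap: 0.0849
gripper_force: 0.0
```

Emit:
play_rows --plan '[[[0,0,0],0],[[0,0,0],0],[[0,0,0],0],[[0,0,0],0],[[0,0,0],0]]' --gripper 0

```text
time: 2.3
position: [0.4673, 0.1056, 0.067]
ee_rot: [0.616, 0.788, 0.0, 0.0]
wrist_force: [-1.8, -1.6, 9.3]
finger_gap: 0.0456
gripper_force: 59.7
```

Emit:
play_rows --plan '[[[0,0,0],0],[[0,0,0],0],[[0,0,0],0],[[0,0,0],0],[[0,0,0],0]]'

```text
time: 2.8
position: [0.4673, 0.1056, 0.067]
ee_rot: [0.616, 0.788, 0.0, 0.0]
wrist_force: [-1.3, -1.0, 8.7]
finger_gap: 0.0456
gripper_force: 59.7
```

Emit:
play_rows --plan '[[[0,0,0.004],0],[[0,0,0.012],0],[[0,0,0.022],0],[[0,0,0.022],0],[[0.005,0,0.01],0]]'

```text
time: 3.3
position: [0.4722, 0.1056, 0.1385]
ee_rot: [0.616, 0.788, 0.001, 0.001]
wrist_force: [-0.1, -0.1, -5.7]
finger_gap: 0.0454
gripper_force: 63.0
```

Emit:
play_rows --plan '[[[0.02,0.002,0],-2],[[0.032,0.004,0],-3],[[0.034,0.005,0],-3],[[0.03,0.004,0],-3],[[0.018,0.002,0],0]]'

```text
time: 3.8
position: [0.6085, 0.1228, 0.1364]
ee_rot: [0.689, 0.725, 0.001, 0.0]
wrist_force: [-0.1, -0.7, -5.0]
finger_gap: 0.0453
gripper_force: 63.2
```

Emit:
play_rows --plan '[[[0.008,0.001,0],0],[[0.0025,0,0],0],[[0,0,0],0],[[0,0,0],0],[[0,0,0],0]]'

```text
time: 4.3
position: [0.6157, 0.1235, 0.1364]
ee_rot: [0.688, 0.725, -0.0, -0.0]
wrist_force: [0.7, 0.9, -4.4]
finger_gap: 0.0454
gripper_force: 63.1
```

```bash
python3 - <<'E'
from h import *
for n in("wrist","side"):
    d=get_image(n); save(d,f"pics/{n}2.png")
    W=pts(d);hsv=cv2.cvtColor(d["img"],cv2.COLOR_RGB2HSV)
    if n=="wrist":
        m=((hsv[...,2]<90)&(abs(W[...,2]-.024)<.008)&(abs(W[...,0]-.625)<.1)).astype(np.uint8)
        k,l,st,c=cv2.connectedComponentsWithStats(m)
        for i in range(1,k):
            if st[i,4]>150:
                p=W[l==i]; r=cv2.minAreaRect(p[:,:2].astype(np.float32)*1000); print("tile",c[i].round(),np.round(r[0],1),np.round(r[1]),round(r[2],1),p.mean(0).round(4))
        m=(np.hypot(W[...,0]-.617,W[...,1]-.123)<.04)&(W[...,2]>.03)&(W[...,2]<.25)&(hsv[...,1]<70)&(hsv[...,2]>110)
        print(np.nanpercentile(W[m],[1,99],axis=0).round(4).tolist())
print(telemetry.observe()["position"],telemetry.observe()["wrist_force"])
E
```

```text
tile [312. 135.] [608.4 161.7] [74. 99.] 2.6 [0.6078 0.1645 0.0199]
[[0.5885, 0.1183, 0.0804], [0.6429, 0.149, 0.1979]]
[0.61605827 0.12346804 0.136456  ] [-0.28372006 -0.53025202 -5.19075535]
```

View pics/wrist2.png

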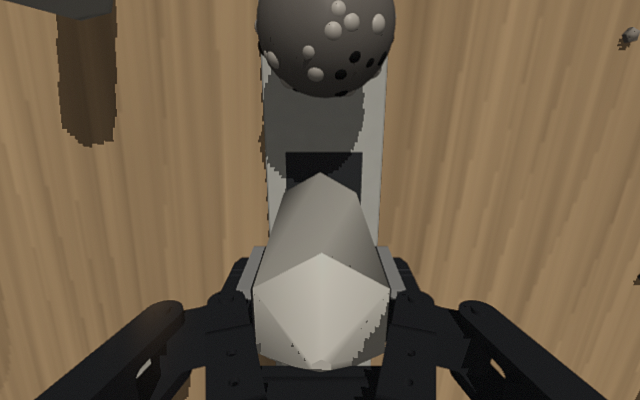

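The wrist view shows the point held upright over tile 1. The tile spans columns 286–362 and the point is centred at 320; the ball is clear at the top. Now I'll lower it.

Emit:
play_rows --plan '[[[0,0,-0.01],0],[[0,0,-0.014],0],[[0,0,-0.012],0],[[0,0,-0.005],0],[[0,0,-0.002],0]]'

```text
time: 4.9
position: [0.6158, 0.1234, 0.092]
ee_rot: [0.688, 0.725, -0.001, -0.001]
wrist_force: [1.2, -0.4, -5.5]
finger_gap: 0.0456
gripper_force: 63.0
```

Emit:
play_rows --plan '[[[0,0,-0.001],0],[[0,0,-0.001],0],[[0,0,0],0],[[0,0,0],0]]'

```text
time: 5.3
position: [0.6167, 0.1236, 0.0916]
ee_rot: [0.688, 0.725, 0.0, 0.0]
wrist_force: [0.4, -0.5, -5.0]
finger_gap: 0.0458
gripper_force: 63.0
```

Emit:
play_rows --plan '[[[0,0,-0.001],0],[[0,0,0],0],[[0,0,0],0]]'

```text
time: 5.6
position: [0.6168, 0.1236, 0.0911]
ee_rot: [0.688, 0.725, 0.0, 0.0]
wrist_force: [-2.4, -0.5, 6.5]
finger_gap: 0.0453
gripper_force: 64.3
```

Emit:
play_rows --plan '[[[0,0,-0.0005],0],[[0,0,0],0],[[0,0,0],0]]'

```text
time: 5.9
position: [0.6168, 0.1236, 0.091]
ee_rot: [0.688, 0.725, 0.0, 0.0]
wrist_force: [-5.4, -0.9, 13.4]
finger_gap: 0.0454
gripper_force: 65.4
```

Emit:
play_rows --plan '[[[0,0,0],0],[[0,0,0],0],[[0,0,0],0],[[0,0,0],0],[[0,0,0],0]]' --gripper 0.7

```text
time: 6.4
position: [0.6165, 0.1235, 0.0897]
ee_rot: [0.688, 0.725, -0.0, -0.0]
wrist_force: [-0.2, 0.3, 0.2]
finger_gap: 0.0597
gripper_force: 0.0
```

Emit:
play_rows --plan '[[[0,0,0],0],[[0,0,0.005],0],[[0,0,0.015],0],[[0,0,0.03],0],[[0,0,0.035],0]]' --gripper 1

```text
time: 6.9
position: [0.6159, 0.1234, 0.1761]
ee_rot: [0.688, 0.725, -0.001, -0.0]
wrist_force: [0.3, 0.1, -0.1]
finger_gap: 0.0855
gripper_force: 0.0
```

Emit:
play_rows --plan '[[[0,0,0.035],0],[[0,0,0.02],0],[[0,0,0.005],0],[[0,0,0],0],[[0,0,0],0]]'

```text
time: 7.4
position: [0.616, 0.1234, 0.2343]
ee_rot: [0.688, 0.725, -0.0, -0.0]
wrist_force: [-0.0, -0.7, 0.7]
finger_gap: 0.0854
gripper_force: 0.0
```

```bash
python3 - <<'E'
from h import *
d,W,c=look("tallest",.617,.1235,.130,.021,.046,"pics/w3.png",zb=.024)
E
```

```text
tallest tip [0.6165 0.1238 0.1509] shoulder centre [0.6167 0.1235] flat normals at 2.5 +60k; widths 44.9 48.6 w@0,15,30,45: [45.1 46.8 48.1 47.6 45.6 46.9 48.4] | tcp [0.6158 0.1234 0.2337] close axis 3.0 t 7.5
```

View pics/w3.png

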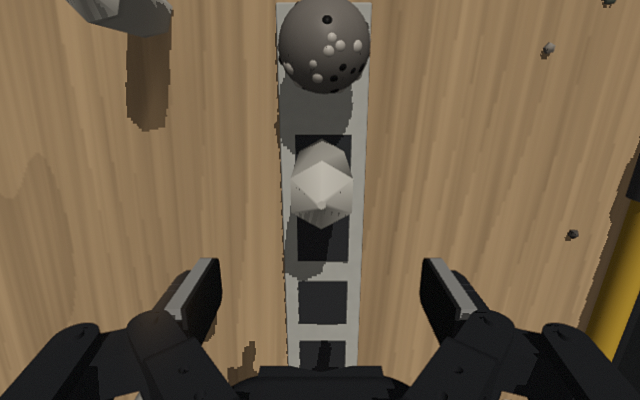

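The tallest stands upright, centred on tile 1 at (322,185). Next is the shortest.

Emit:
play_rows --plan '[[[-0.015,-0.02,0],0],[[-0.03,-0.04,0],0],[[-0.032,-0.042,0],0],[[-0.03,-0.04,0],0],[[-0.018,-0.026,-0.01],0]]'

```text
time: 8.0
position: [0.491, -0.044, 0.2247]
ee_rot: [0.689, 0.725, -0.0, -0.0]
wrist_force: [0.7, -0.2, 1.1]
finger_gap: 0.0852
gripper_force: 0.0
```

Emit:
play_rows --plan '[[[-0.01,-0.01,-0.015],0],[[-0.003,-0.0035,-0.01],0],[[0,0,0],0],[[0,0,0],0],[[0,0,0],0]]'

```text
time: 8.5
position: [0.4811, -0.0552, 0.2001]
ee_rot: [0.688, 0.726, 0.0, 0.0]
wrist_force: [0.2, -0.5, -0.8]
finger_gap: 0.0855
gripper_force: 0.0
```

```bash
python3 - <<'E'
from h import *
look("shortest",.478,-.058,.070,.015,.034)
E
```

```text
shortest tip [ 0.477  -0.0559  0.0669] shoulder centre [ 0.477  -0.0563] flat normals at 20.7 +60k; widths 33.3 36.0 w@0,15,30,45: [34.9 33.7 34.3 36.  35.8 34.2 34.4] | tcp [ 0.4809 -0.0552  0.2001] close axis 3.1 t 8.6
```

Emit:
play_rows --plan '[[[-0.002,-0.0005,-0.02],6],[[-0.002,-0.0005,-0.04],6],[[0,0,-0.045],5.5],[[0,0,-0.035],0],[[0,0,-0.02],0]]'

```text
time: 9.1
position: [0.4755, -0.0562, 0.0376]
ee_rot: [0.57, 0.822, -0.0, -0.001]
wrist_force: [1.2, -0.0, -0.6]
finger_gap: 0.0853
gripper_force: 0.0
```

Emit:
play_rows --plan '[[[0,0,-0.014],0],[[0,0,-0.009],0],[[0,0,-0.003],0],[[0,0,0],0],[[0,0,0],0]]'

```text
time: 9.6
position: [0.4767, -0.0568, 0.0144]
ee_rot: [0.57, 0.822, 0.0, 0.0]
wrist_force: [-0.1, 1.4, 0.2]
finger_gap: 0.0855
gripper_force: 0.0
```

Emit:
play_rows --plan '[[[0,0,0],0],[[0,0,0],0],[[0,0,0],0],[[0,0,0],0],[[0,0,0],0]]' --gripper 0

```text
time: 10.1
position: [0.4764, -0.0568, 0.0142]
ee_rot: [0.57, 0.822, 0.0, 0.0]
wrist_force: [-0.9, 0.3, 8.9]
finger_gap: 0.0334
gripper_force: 59.1
```

Emit:
play_rows --plan '[[[0,0,0],0],[[0,0,0],0],[[0,0,0],0],[[0,0,0],0]]'

```text
time: 10.5
position: [0.4763, -0.0568, 0.0142]
ee_rot: [0.57, 0.822, 0.0, 0.0]
wrist_force: [-1.4, 0.2, 9.1]
finger_gap: 0.0334
gripper_force: 59.1
```

Emit:
play_rows --plan '[[[0,0,0.004],0],[[0,0,0.012],0],[[0,0,0.02],0],[[0,0,0.015],0],[[0.005,-0.003,0.009],0]]'

```text
time: 11.0
position: [0.4811, -0.0597, 0.0755]
ee_rot: [0.57, 0.822, 0.0, 0.0]
wrist_force: [0.6, 0.5, -1.1]
finger_gap: 0.0337
gripper_force: 59.8
```

Emit:
play_rows --plan '[[[0.02,-0.01,0],-4],[[0.034,-0.017,0],-5],[[0.036,-0.018,0],-5],[[0.032,-0.015,0],-3.5],[[0.018,-0.009,0],0]]'

```text
time: 11.5
position: [0.6241, -0.1303, 0.0743]
ee_rot: [0.689, 0.724, 0.001, 0.001]
wrist_force: [0.4, -0.7, -2.1]
finger_gap: 0.0334
gripper_force: 59.9
```

Emit:
play_rows --plan '[[[0.007,-0.004,0],0],[[0.0025,-0.001,0],0],[[0,0,0],0],[[0,0,0],0],[[0,0,0],0]]'

```text
time: 12.0
position: [0.6299, -0.1333, 0.0739]
ee_rot: [0.688, 0.725, -0.0, -0.0]
wrist_force: [0.3, -0.3, -2.0]
finger_gap: 0.0335
gripper_force: 59.9
```

Emit:
play_rows --plan '[[[0.0005,-0.0005,-0.008],0],[[0.0005,0,-0.012],0],[[0,0,-0.008],0],[[0,0,-0.004],0],[[0,0,-0.002],0]]'

```text
time: 12.5
position: [0.6312, -0.1341, 0.0388]
ee_rot: [0.688, 0.725, -0.0, -0.001]
wrist_force: [1.3, 0.3, -1.1]
finger_gap: 0.0335
gripper_force: 59.9
```

Emit:
play_rows --plan '[[[0,0,-0.001],0],[[0,0,0],0],[[0,0,0],0]]'

```text
time: 12.8
position: [0.6319, -0.1343, 0.0391]
ee_rot: [0.688, 0.725, 0.0, 0.0]
wrist_force: [0.5, 0.1, -1.3]
finger_gap: 0.0335
gripper_force: 59.9
```

Emit:
play_rows --plan '[[[0,0,-0.0005],0],[[0,0,0],0],[[0,0,0],0]]'

```text
time: 13.1
position: [0.6317, -0.1343, 0.0384]
ee_rot: [0.688, 0.725, 0.0, 0.0]
wrist_force: [-0.4, -0.5, -1.3]
finger_gap: 0.0338
gripper_force: 59.9
```

Emit:
play_rows --plan '[[[0,0,-0.0005],0],[[0,0,0],0],[[0,0,0],0]]'

```text
time: 13.4
position: [0.6318, -0.1343, 0.0382]
ee_rot: [0.688, 0.725, 0.0, 0.0]
wrist_force: [-1.5, 1.0, 4.3]
finger_gap: 0.0334
gripper_force: 60.7
```

Emit:
play_rows --plan '[[[0,0,-0.0005],0],[[0,0,0],0],[[0,0,0],0]]'

```text
time: 13.7
position: [0.6318, -0.1343, 0.0382]
ee_rot: [0.688, 0.725, 0.0, 0.0]
wrist_force: [-3.4, 1.4, 13.6]
finger_gap: 0.033
gripper_force: 61.7
```

Emit:
play_rows --plan '[[[0,0,0],0],[[0,0,0],0],[[0,0,0],0],[[0,0,0],0],[[0,0,0],0]]' --gripper 0.6

```text
time: 14.2
position: [0.6317, -0.1342, 0.0372]
ee_rot: [0.688, 0.725, -0.0, -0.0]
wrist_force: [0.1, 0.2, 0.1]
finger_gap: 0.0511
gripper_force: 0.0
```

Emit:
play_rows --plan '[[[0,0,0],0],[[0,0,0.005],0],[[0,0,0.015],0],[[0,0,0.035],0],[[0,0,0.04],0]]' --gripper 1

```text
time: 14.7
position: [0.631, -0.1341, 0.1335]
ee_rot: [0.688, 0.725, -0.0, -0.001]
wrist_force: [0.4, 0.2, 0.1]
finger_gap: 0.0851
gripper_force: 0.0
```

Emit:
play_rows --plan '[[[0,0,0.04],0],[[0,0,0.035],0],[[0,0,0.01],0],[[0,0,0],0],[[0,0,0],0]]'

```text
time: 15.2
position: [0.6312, -0.1341, 0.2169]
ee_rot: [0.688, 0.725, -0.0, -0.0]
wrist_force: [-0.5, 1.0, -0.6]
finger_gap: 0.0855
gripper_force: 0.0
```

```bash
python3 - <<'E'
from h import *
d,W,c=look("shortest",.632,-.134,.070,.015,.034,"pics/w4.png",zb=.024)
E
```

```text
shortest tip [ 0.6322 -0.1334  0.0908] shoulder centre [ 0.6322 -0.1339] flat normals at 2.5 +60k; widths 33.4 36.3 w@0,15,30,45: [33.4 35.2 36.3 35.5 33.9 34.5 35.8] | tcp [ 0.6308 -0.134   0.2158] close axis 3.0 t 15.3
```

View pics/w4.png

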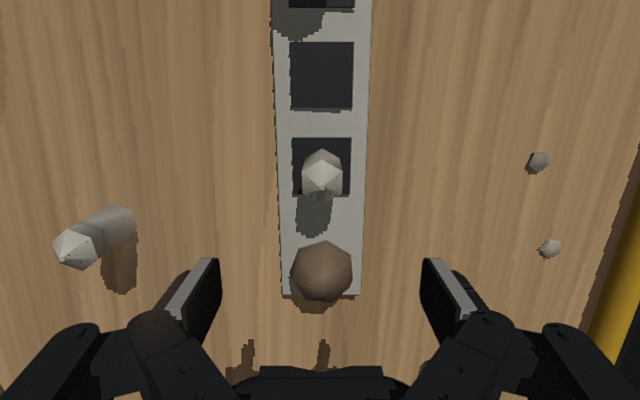

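The shortest stands centred on tile 4 at (322,175), with the stone untouched at (322,270). The third point is visible at (75,250), so I'll take it next.

Emit:
play_rows --plan '[[[-0.02,-0.008,0],0],[[-0.04,-0.016,0],0],[[-0.045,-0.018,0],0],[[-0.045,-0.018,0],0],[[-0.035,-0.015,0],0]]'

```text
time: 15.8
position: [0.4435, -0.2091, 0.216]
ee_rot: [0.688, 0.725, -0.0, -0.001]
wrist_force: [-0.1, -1.0, 0.4]
finger_gap: 0.0851
gripper_force: 0.0
```

Emit:
play_rows --plan '[[[-0.02,-0.008,0],0],[[-0.008,-0.004,0],0],[[-0.003,-0.001,0],0],[[0,0,0],0],[[0,0,0],0]]'

```text
time: 16.3
position: [0.4166, -0.222, 0.2171]
ee_rot: [0.688, 0.726, 0.0, -0.0]
wrist_force: [0.8, -0.3, 0.8]
finger_gap: 0.0854
gripper_force: 0.0
```

```bash
python3 - <<'E'
from h import *
look("third",.413,-.22,.090,.017,.038)
E
```

```text
third tip [ 0.4065 -0.2125  0.0869] shoulder centre [ 0.4068 -0.2129] flat normals at 10.0 +60k; widths 37.2 40.1 w@0,15,30,45: [38.  37.5 39.4 39.6 38.4 37.7 39.7] | tcp [ 0.4165 -0.2219  0.2171] close axis 3.1 t 16.4
```

Emit:
play_rows --plan '[[[-0.004,0.004,-0.01],3.5],[[-0.004,0.003,-0.03],3.5],[[-0.002,0.002,-0.045],0],[[0,0,-0.045],0],[[0,0,-0.03],0]]'

```text
time: 16.9
position: [0.4054, -0.2124, 0.055]
ee_rot: [0.642, 0.766, -0.0, -0.001]
wrist_force: [0.4, -0.3, -0.2]
finger_gap: 0.0857
gripper_force: 0.0
```

Emit:
play_rows --plan '[[[0,0,-0.015],0],[[0,0,-0.009],0],[[0,0,-0.003],0],[[0,0,0],0],[[0,0,0],0]]'

```text
time: 17.4
position: [0.4063, -0.2135, 0.0311]
ee_rot: [0.643, 0.766, 0.0, 0.001]
wrist_force: [-0.6, 0.1, -0.1]
finger_gap: 0.0855
gripper_force: 0.0
```

Emit:
play_rows --plan '[[[0,0,0],0],[[0,0,0],0],[[0,0,0],0],[[0,0,0],0],[[0,0,0],0]]' --gripper 0

```text
time: 17.9
position: [0.4058, -0.2134, 0.0307]
ee_rot: [0.643, 0.766, 0.0, 0.0]
wrist_force: [-1.4, -0.3, 10.7]
finger_gap: 0.0372
gripper_force: 58.7
```

Emit:
play_rows --plan '[[[0,0,0],0],[[0,0,0],0],[[0,0,0],0],[[0,0,0],0]]'

```text
time: 18.3
position: [0.4058, -0.2134, 0.0307]
ee_rot: [0.643, 0.766, 0.0, 0.0]
wrist_force: [-1.0, -0.6, 10.5]
finger_gap: 0.0374
gripper_force: 58.7
```

Emit:
play_rows --plan '[[[0,0,0.004],0],[[0,0,0.012],0],[[0,0,0.022],0],[[0,0.003,0.02],0],[[0,0.015,0.012],0]]'

```text
time: 18.8
position: [0.4065, -0.196, 0.1022]
ee_rot: [0.643, 0.766, 0.0, 0.001]
wrist_force: [-0.2, -0.1, -3.0]
finger_gap: 0.0378
gripper_force: 60.6
```

Emit:
play_rows --plan '[[[0.005,0.03,0],-2],[[0.015,0.035,0],-2],[[0.025,0.035,0],-3],[[0.034,0.025,0],0],[[0.036,0.014,0],0]]'

```text
time: 19.3
position: [0.5207, -0.0531, 0.1008]
ee_rot: [0.688, 0.726, -0.0, -0.0]
wrist_force: [0.6, -1.3, -2.2]
finger_gap: 0.0377
gripper_force: 60.7
```

Emit:
play_rows --plan '[[[0.036,0.006,0],0],[[0.034,0.0015,0],0],[[0.022,0.001,0],0],[[0.01,0,0],0],[[0.003,0,0],0]]'

```text
time: 19.8
position: [0.6257, -0.0471, 0.1002]
ee_rot: [0.688, 0.726, -0.0, -0.0]
wrist_force: [-1.8, -0.8, -1.1]
finger_gap: 0.0375
gripper_force: 60.7
```

Emit:
play_rows --plan '[[[0,0,0],0],[[0,0,0],0],[[0,0,0],0]]'

```text
time: 20.1
position: [0.6247, -0.0478, 0.1004]
ee_rot: [0.688, 0.725, -0.0, -0.0]
wrist_force: [-0.8, 0.5, -3.7]
finger_gap: 0.0372
gripper_force: 60.7
```

Emit:
play_rows --plan '[[[0.001,0,-0.01],0],[[0.0005,0,-0.015],0],[[0,0,-0.012],0],[[0,0,-0.005],0],[[0,0,-0.002],0]]'

```text
time: 20.6
position: [0.6265, -0.0477, 0.0549]
ee_rot: [0.688, 0.725, -0.001, -0.001]
wrist_force: [-0.3, 0.0, -1.9]
finger_gap: 0.0372
gripper_force: 60.7
```

Emit:
play_rows --plan '[[[0,0,-0.0005],0],[[0,0,0],0],[[0,0,0],0]]'

```text
time: 20.9
position: [0.6275, -0.0478, 0.0562]
ee_rot: [0.688, 0.725, 0.0, 0.0]
wrist_force: [-0.4, -0.7, -2.9]
finger_gap: 0.0373
gripper_force: 60.7
```

Emit:
play_rows --plan '[[[0,0,-0.0005],0],[[0,0,0],0],[[0,0,0],0]]'

```text
time: 21.2
position: [0.6273, -0.0478, 0.0554]
ee_rot: [0.688, 0.725, 0.0, 0.0]
wrist_force: [-1.2, 0.0, -2.7]
finger_gap: 0.037
gripper_force: 60.7
```

Emit:
play_rows --plan '[[[0,0,-0.0005],0],[[0,0,0],0],[[0,0,0],0]]'

```text
time: 21.5
position: [0.6272, -0.0477, 0.0548]
ee_rot: [0.688, 0.725, 0.0, 0.0]
wrist_force: [0.2, -0.1, -1.3]
finger_gap: 0.0374
gripper_force: 60.9
```

Emit:
play_rows --plan '[[[0,0,-0.0005],0],[[0,0,0],0],[[0,0,0],0]]'

```text
time: 21.8
position: [0.6273, -0.0477, 0.0548]
ee_rot: [0.688, 0.725, 0.0, 0.0]
wrist_force: [-1.6, 0.5, 7.1]
finger_gap: 0.0374
gripper_force: 61.6
```

Emit:
play_rows --plan '[[[0,0,0],0],[[0,0,0],0],[[0,0,0],0],[[0,0,0],0],[[0,0,0],0]]' --gripper 0.62

```text
time: 22.3
position: [0.6272, -0.0477, 0.0543]
ee_rot: [0.688, 0.725, -0.0, -0.0]
wrist_force: [0.1, 0.3, -0.8]
finger_gap: 0.0529
gripper_force: 0.0
```

Emit:
play_rows --plan '[[[0,0,0],0],[[0,0,0.005],0],[[0,0,0.015],0],[[0,0,0.035],0],[[0,0,0.04],0]]' --gripper 1

```text
time: 22.8
position: [0.6265, -0.0477, 0.1505]
ee_rot: [0.688, 0.725, -0.0, -0.001]
wrist_force: [1.7, -0.4, -0.1]
finger_gap: 0.0855
gripper_force: 0.0
```

Emit:
play_rows --plan '[[[0,0,0.04],0],[[0,0,0.035],0],[[0,0,0.015],0],[[0,0,0],0],[[0,0,0],0]]'

```text
time: 23.3
position: [0.6271, -0.0477, 0.2401]
ee_rot: [0.688, 0.725, 0.0, 0.0]
wrist_force: [-1.0, 0.7, 0.3]
finger_gap: 0.0856
gripper_force: 0.0
```

```bash
python3 - <<'E'
from h import *
d,W,c=look("third",.627,-.048,.090,.017,.038,"pics/w5.png",zb=.024)
E
```

```text
third tip [ 0.6278 -0.0469  0.1109] shoulder centre [ 0.628  -0.0474] flat normals at 3.6 +60k; widths 36.9 40.0 w@0,15,30,45: [37.1 38.5 39.8 39.5 37.7 38.7 40. ] | tcp [ 0.6266 -0.0477  0.2387] close axis 3.0 t 23.4
```

Emit:
play_rows --plan '[[[-0.015,0.025,0],0],[[-0.027,0.045,0],0],[[-0.028,0.048,0],0],[[-0.028,0.048,0],0],[[-0.028,0.048,0],0]]'

```text
time: 23.9
position: [0.5091, 0.1509, 0.2383]
ee_rot: [0.689, 0.725, -0.001, -0.001]
wrist_force: [1.1, 0.8, -0.3]
finger_gap: 0.0853
gripper_force: 0.0
```

Emit:
play_rows --plan '[[[-0.026,0.045,0],0],[[-0.02,0.03,0],0],[[-0.01,0.016,0],0],[[-0.004,0.005,0],0],[[0,0,0],0]]'

```text
time: 24.4
position: [0.4513, 0.2442, 0.2387]
ee_rot: [0.688, 0.726, -0.001, -0.0]
wrist_force: [-0.2, -0.1, -0.1]
finger_gap: 0.0852
gripper_force: 0.0
```

Emit:
play_rows --plan '[[[0,0,0],0],[[0,0,0],0]]'

```text
time: 24.6
position: [0.4524, 0.2431, 0.2391]
ee_rot: [0.689, 0.725, -0.0, 0.0]
wrist_force: [0.9, -0.3, -0.6]
finger_gap: 0.0853
gripper_force: 0.0
```

```bash
python3 - <<'E'
from h import *
look("second",.443,.262,.110,.019,.042)
E
```

```text
second tip [0.4393 0.2621 0.107 ] shoulder centre [0.4394 0.2616] flat normals at 46.0 +60k; widths 41.3 44.4 w@0,15,30,45: [42.9 44.3 43.2 41.4 42.7 43.9 43.2] | tcp [0.4524 0.2432 0.2392] close axis 2.9 t 24.7
```

The third is upright and centred on tile 3 by measurement. Next is the second point, whose flats lie at -14°.

Emit:
play_rows --plan '[[[-0.005,0.008,-0.01],-5],[[-0.005,0.007,-0.025],-6],[[-0.003,0.0035,-0.04],-6],[[0,0,-0.045],0],[[0,0,-0.035],0]]'

```text
time: 25.2
position: [0.4386, 0.2619, 0.0824]
ee_rot: [0.788, 0.615, -0.0, -0.0]
wrist_force: [0.8, -0.9, 0.5]
finger_gap: 0.0853
gripper_force: 0.0
```

Emit:
play_rows --plan '[[[0,0,-0.022],0],[[0,0,-0.012],0],[[0,0,-0.004],0],[[0,0,0],0],[[0,0,0],0]]'

```text
time: 25.7
position: [0.4396, 0.2628, 0.0473]
ee_rot: [0.788, 0.616, 0.001, 0.0]
wrist_force: [0.1, -0.2, -1.0]
finger_gap: 0.0852
gripper_force: 0.0
```

Emit:
play_rows --plan '[[[0,0,0],0],[[0,0,0],0],[[0,0,0],0],[[0,0,0],0],[[0,0,0],0]]' --gripper 0

```text
time: 26.2
position: [0.4392, 0.2627, 0.0469]
ee_rot: [0.788, 0.616, 0.0, 0.0]
wrist_force: [-1.1, -1.7, 11.6]
finger_gap: 0.0417
gripper_force: 60.3
```

Emit:
play_rows --plan '[[[0,0,0],0],[[0,0,0],0],[[0,0,0],0],[[0,0,0],0]]'

```text
time: 26.6
position: [0.4391, 0.2626, 0.0469]
ee_rot: [0.788, 0.616, 0.0, 0.0]
wrist_force: [-0.9, -2.0, 10.6]
finger_gap: 0.0414
gripper_force: 60.3
```

Emit:
play_rows --plan '[[[0,0,0.004],0],[[0,0,0.012],0],[[0,0,0.022],0],[[0,-0.003,0.02],0],[[0,-0.015,0.012],2]]'

```text
time: 27.1
position: [0.4396, 0.2454, 0.1184]
ee_rot: [0.777, 0.63, 0.001, 0.0]
wrist_force: [0.7, -0.6, -4.5]
finger_gap: 0.0415
gripper_force: 61.6
```

Emit:
play_rows --plan '[[[0,-0.03,0],5],[[0.004,-0.04,0],5],[[0.008,-0.042,0],5],[[0.012,-0.038,0],0],[[0.02,-0.028,0],0]]'

```text
time: 27.6
position: [0.4819, 0.0644, 0.117]
ee_rot: [0.688, 0.725, -0.0, -0.0]
wrist_force: [-0.2, 1.1, -5.0]
finger_gap: 0.0417
gripper_force: 61.7
```

Emit:
play_rows --plan '[[[0.028,-0.017,0],0],[[0.034,-0.008,0],0],[[0.034,-0.003,0],0],[[0.024,-0.001,0],0],[[0.013,0,0],0]]'

```text
time: 28.1
position: [0.618, 0.0371, 0.1171]
ee_rot: [0.689, 0.725, 0.0, 0.0]
wrist_force: [0.4, -0.2, -4.4]
finger_gap: 0.0415
gripper_force: 61.8
```

Emit:
play_rows --plan '[[[0.005,0,0],0],[[0.001,0,0],0],[[0,0,0],0],[[0,0,0],0],[[0,0,0],0]]'

```text
time: 28.6
position: [0.6213, 0.0376, 0.1164]
ee_rot: [0.688, 0.725, -0.0, -0.0]
wrist_force: [0.1, -0.6, -5.3]
finger_gap: 0.0414
gripper_force: 61.8
```

Emit:
play_rows --plan '[[[0,0,-0.01],0],[[0,0,-0.015],0],[[0,0,-0.012],0],[[0,0,-0.005],0],[[0,0,-0.002],0]]'

```text
time: 29.1
position: [0.6211, 0.0375, 0.071]
ee_rot: [0.688, 0.725, -0.001, -0.001]
wrist_force: [-8.8, -0.1, 13.8]
finger_gap: 0.0413
gripper_force: 63.6
```

Emit:
play_rows --plan '[[[0,0,-0.0005],0],[[0,0,0],0],[[0,0,0],0]]'

```text
time: 29.4
position: [0.6223, 0.0375, 0.0722]
ee_rot: [0.688, 0.725, 0.0, 0.0]
wrist_force: [0.7, 0.4, -4.7]
finger_gap: 0.0415
gripper_force: 61.8
```

Emit:
play_rows --plan '[[[0,0,-0.0005],0],[[0,0,0],0],[[0,0,0],0]]'

```text
time: 29.7
position: [0.622, 0.0375, 0.0714]
ee_rot: [0.688, 0.725, 0.0, 0.0]
wrist_force: [-0.4, -0.1, -4.2]
finger_gap: 0.0415
gripper_force: 61.8
```

Emit:
play_rows --plan '[[[0,0,-0.0005],0],[[0,0,0],0],[[0,0,0],0]]'

```text
time: 30.0
position: [0.622, 0.0375, 0.071]
ee_rot: [0.688, 0.725, 0.0, 0.0]
wrist_force: [-2.0, 0.2, 1.5]
finger_gap: 0.0414
gripper_force: 62.1
```

In contact with the tile; releasing and backing off.

Emit:
play_rows --plan '[[[0,0,0],0],[[0,0,0],0],[[0,0,0],0],[[0,0,0],0],[[0,0,0],0]]' --gripper 0.66

```text
time: 30.5
position: [0.6219, 0.0375, 0.0708]
ee_rot: [0.688, 0.725, 0.0, 0.0]
wrist_force: [-0.4, 0.3, 0.8]
finger_gap: 0.0562
gripper_force: 0.0
```

Emit:
play_rows --plan '[[[0,0,0],0],[[0,0,0.005],0],[[0,0,0.015],0],[[0,0,0.035],0],[[0,0,0.04],0]]' --gripper 1

```text
time: 31.0
position: [0.6212, 0.0374, 0.1671]
ee_rot: [0.688, 0.725, -0.001, -0.001]
wrist_force: [-0.3, 0.9, 0.4]
finger_gap: 0.0854
gripper_force: 0.0
```

Emit:
play_rows --plan '[[[0,0,0.04],0],[[0,0,0.04],0],[[0,0,0.02],0],[[0,0,0],0],[[0,0,0],0]]'

```text
time: 31.5
position: [0.6219, 0.0375, 0.2669]
ee_rot: [0.688, 0.725, 0.001, 0.001]
wrist_force: [-0.6, -0.7, 0.1]
finger_gap: 0.0855
gripper_force: 0.0
```

```bash
python3 - <<'E'
from h import *
look("second",.622,.0375,.110,.019,.042,zb=.024)
save(get_image("scene"),"pics/scene6.png")
E
```

```text
second tip [0.6222 0.0367 0.131 ] shoulder centre [0.6225 0.0366] flat normals at 2.4 +60k; widths 40.7 44.5 w@0,15,30,45: [41.  42.9 44.3 43.4 41.7 42.8 44.5] | tcp [0.6212 0.0375 0.2652] close axis 3.0 t 31.6
```

View pics/scene6.png

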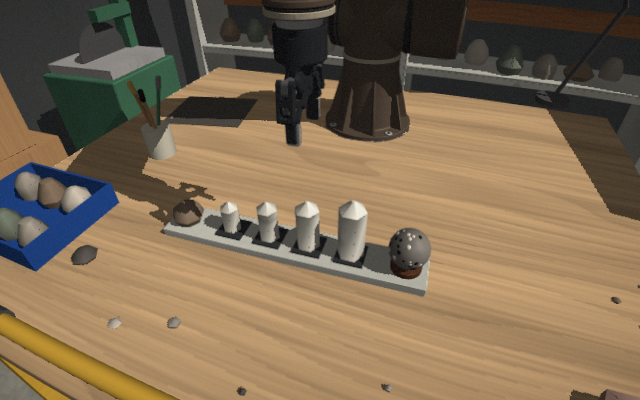

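The scene view shows all four upright in descending height from the ball at (410,250) to the stone at (188,212), at (352,230), (307,227), (267,222) and (231,218). The gripper is clear.

```bash
python3 -c "
from workcell import env; print(env.job_done())"
```

```text
the job is handed in; nothing more can be done
None
```

The four quartz points stand upright, centred on their tiles to within about 1–2 mm by the camera, tallest next to the granite ball down to shortest next to the rough stone; the ball and stone were not touched, and the job was handed in at about 32 s.

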